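Click the kiln's programme wheel round to its pointer and start the firing

ROBOT

A 6-joint arm with a two-finger parallel gripper is mounted at the origin on the work surface. World frame = base frame: x ahead of the robot, y to its left, z up, the work surface at z = 0. Lengths are in mm, angles in degrees, forces in N, time in s.
With the tool pointing down it reaches from about 300 to 850 mm from the base axis. Payload 4.2 kg.
Tool frame: the origin (TCP) lies midway between the tips of the shut fingers; the grasp point (between the pads) lies 19 mm behind it (env.hold_point_z is the z of the grasp point in the tool frame, in mm); z points along the fingers, y is the direction in which the jaws open and shut (so a half turn about z gives the same grasp; the last joint's range is limited). The gripper opens to 91 mm and grips with 3 to 60 N. Pads are 32 mm wide; open, the fingers measure 118 mm over their backs; the gripper's body (76 mm by 178 mm) begins 60 mm behind the grasp point.
Start: joints at [-78.323, 18.312, 89.639, -0, 72.044, -1.146], TCP at [127.615, -560.676, 213.976] pointing down, gripper open.
Joint ranges: [-177.97, 177.97], [-48.28, 115.42], [12.27, 149.76], [-77.06, 257.06], [2.81, 150.46], [-146.56, 146.56]. Speed limits (degrees/s): [147.25, 147.25, 180, 180, 180, 180].

INTERFACE

Orientations are given as [roll, pitch, yaw] about the fixed x, y, z axes, in that order (R = Rz(yaw) Ry(pitch) Rx(roll)).
In Python, from workcell import env, grab_frame, camera_params, spotter gives the robot as it stands. The module is installed in compiled form; this text tells all that it offers.
- The arm moves only by the shell command python3 -m jog 'ROWS' [FORCE]. ROWS is text: rows parted by semicolons, each of 7 numbers parted by spaces: the turn, a rotation vector about the world's x, y, z in units of 5 degrees (1.0 is 5 degrees), then the shift along the world's x, y, z in units of 25 mm (1.0 is 25 mm), then the opening, from 0 (shut) to 1 (fully open). A call has 1 to 5 rows; each row is the pose to reach, as a shift and turn from the pose commanded when the call began; what a row does not reach only later rows make up. A row lasts 1/8 s, in which the tool goes at most 62.5 mm and 10.7 degrees, less where a joint would pass 70% of its speed; a pose out of reach is approached as far as the arm can. A call with a gripper value outside its range is refused whole. The fingers move at their own pace and stop on an object; FORCE is the grip in N (left out, the last holds). Time passes only in rows, so rows that repeat a pose let the fingers close. It gives the time, the measured TCP pose, the force and the opening at its end, in the units of the state.
- env.state(): the state, without advancing time (a new reading comes with each control period).
- grab_frame(name): name is "scene" or "top"; returns the picture (400x640x3 uint8, red, green, blue); there is no depth.
- camera_params(name): a dict with "K" (3x3 intrinsics, pixels), "rvec" (rotation vector, rad) and "tvec" (3), from world to camera coordinates, as OpenCV has them. Camera axes: x right, y down, z forward; pixel columns grow to the right and rows downward; lengths in mm; the calibration is good to about 2 mm. A picture is of the moment at which its call begins. camera_params takes no time and is no camera call.
- env.job_done(): hands the job in, once; it reports no verdict.
Trained networks look in the newest picture that a camera, given by its name, has taken for a name from the list of things; names that differ only in an ending like _2 or _b are one class to them, and where a whole thing is asked for, a point or a joint stands for the part that bears it (a point fixed in the world has none). Each returns a list of dicts, best first, with "conf" (0 to 1); they miss things now and then, are a little off and sometimes report something else, mostly with a low value. They report only what shows in the picture. A call takes as long as a camera call.
- spotter.look_for(query, camera): "box" ([left, top, width, height] in pixels, round what is visible of it).
- spotter.trace(query, camera): "region" (400x640 bool, what is visible of it) and "box" ([left, top, width, height] in pixels, round what is visible of it).
The state is a dict: "time_s": time; "qpos": joint angles; "qvel": joint speeds; "effort": joint torques, N m; "ee_pos": TCP position; "ee_rot": TCP orientation; "force": force on the tool from outside, world axes, zero at the start; "torque": the same for the moment, N m; "gripper_width": finger opening in mm.
Only numpy, scipy, OpenCV 4.12 (cv2) and the standard library are available. Lean on these libraries where they do the work, as an engineer would, in place of code of your own. Each camera call takes 0.05 s, during which the arm holds its last target. There are 200 camera calls.

TASK

Set the kiln console and start it: with a fingertip, flick the lugged edge of the programme wheel anticlockwise (seen from above), click by click, until the raised steel rib on its face stands in line with the steel pointer behind it, and do not run past the pointer. Only then press the round start button fully down with a fingertip and let it come back up. Touch lightly, grasp and lift nothing, and leave the cup on the console and the pottery and tools around it where they are.

Things in the scene. Friction and masses are not known exactly. Their poses are not given: they have to be found in the camera images.
- console: Grey kiln control console fixed to the table, 180 mm deep (x), 340 mm wide (y), main top face 75 mm above the table. Origin: centre of its footprint at table height; +x to its back, away from the robot, y to the left, z up. Upright front face at x = -90 mm. A dark display hood (x 50 to 86 mm) along its back is 104 mm high. Wheel at the front edge left of the middle, button to the right.
- wheel_axis (a point): Centre of the programme wheel's top face, on its vertical axis (console frame x -85, y 55, z 81 mm). The wheel lies flat: black plastic, 30 mm thick (51 to 81 mm above the table), round core of radius 36 mm with eight equal thumb lugs, one every 45 degrees, 7 mm wide, as high as the wheel and reaching out to radius 56 mm.
- wheel_front (a point): Fixed point 56 mm straight in front (-x of the console) of the wheel axis, at half the wheel's height (66 mm). The front half of the wheel juts out here, free below: a fingertip can stand in a gap and push a lug. At rest in a click one lug points here, with gaps (about 30 mm wide) centred 22.5 degrees either side. Anticlockwise carries this lug to -y of the console (robot's right).
- wheel (a joint): Angle of the programme wheel (rad): 0 when the rib is at the pointer, growing anticlockwise seen from above. It clicks at every multiple of 0.785 (45 degrees); it starts 2, 3 or 4 clicks short (about -1.57, -2.36 or -3.14). A sprung detent pulls it into the nearest click once it is past halfway; leaving a click takes up to about 6 N on a lug. Stops at -3.6, 1.2. Very rarely it starts balanced halfway between clicks.
- rib_tip (a point): Outer end, on top, of the raised steel rib, 54 mm long, 8 mm wide and 6 mm high, that runs on the wheel's face from the hub to the end of one lug; 56 mm from the wheel axis, 87 mm above the table.
- pointer_tip (a point): Front end, on top, of the fixed steel pointer: a raised bar on the console top, 30 mm long, 8 mm wide and 8 mm high, straight behind the wheel axis (+x of the console), 62 mm from the axis.
- start (a joint): Travel of the start button (m): 0 up, 0.006 fully down. It springs back up. Fully down takes about 5 N.
- start_top (a point): Centre of the top face of the round start button, white plastic, 32 mm in diameter, in a dark steel housing on the console top (console frame x -35, y -105 mm). It is pressed straight down.
- test_cup: Loose small terracotta cup, 42 mm across and 36 mm high, standing on the console top between wheel and button, towards the back. Origin at its foot.
- mug: Loose white mug, 76 mm across and 85 mm high, on the table to the left of the console. Origin at its foot.
- tube: Loose cardboard tube, standing, 48 mm across and 110 mm high, on the table to the left of the console. Origin at its foot.
- glaze_jar: Loose closed blue glaze jar, 66 mm across and 90 mm high, on the table to the right of the console. Origin at its foot.
- bowl: Loose terracotta bowl, 110 mm across and 50 mm high, on the table to the right of the console. Origin at its foot.
- rib_tool: Loose flat wooden potter's rib, 100 x 35 x 8 mm, lying on the table before the console. Origin at its underside's centre.
- stylus: Loose flat green plastic stylus, 150 x 9 x 7 mm, lying on the table before the console. Origin at its underside's centre.

How it is judged:
By the outcome, as a careful person would: the job done as asked, in the order asked, and still so for the second after the job is handed in, with the robot touching nothing.
It also fails if it takes over 54 s, if anything falls off the work surface, if the arm or the gripper's body presses on something with over 40 N, if the wrist force passes 120 N, or if a joint passes its speed limit or range.

## Working session

There is one attempt and no reset: what is moved stays moved. The work goes in short steps, Python scripts to look and compute and a shell command to move; the robot and the scene stay as the last step left them, time stands still between calls to the robot, and variables do not carry over. Pictures are saved under pics/ and viewed, about 8 in all and at most 12, crops included, and the job is handed in when it is done.

```bash
mkdir -p pics; cat > h.py <<'E'
import numpy as np, cv2
from workcell import env, grab_frame, camera_params, spotter
def cam(n):
    p=camera_params(n); return np.array(p["K"],float),cv2.Rodrigues(np.array(p["rvec"],float))[0],np.array(p["tvec"],float).reshape(3)
def back(n,uv,z):
    K,R,t=cam(n); d=R.T@np.linalg.inv(K)@np.array([uv[0],uv[1],1.]); c=-R.T@t
    return c+d*(z-c[2])/d[2]
def proj(n,P):
    K,R,t=cam(n); q=(np.atleast_2d(P)@R.T+t)@K.T; return q[:,:2]/q[:,2:]
def save(n,f,box=None,s=1):
    im=grab_frame(n)[:,:,::-1]
    if box: l,t,w,h=box; im=im[t:t+h,l:l+w]
    im=cv2.resize(im,None,fx=s,fy=s,interpolation=cv2.INTER_CUBIC); cv2.imwrite("pics/"+f,im)
E
python3 - <<'E'
from h import *
s=env.state(); print(s["time_s"],s["ee_pos"],s["ee_rot"],s["force"])
save("top","top0.png"); save("scene","scene0.png")
for n,z in [("top",0),("scene",0)]:
    for q,zz in [("console",75),("wheel",81),("rib_tip",87),("pointer_tip",83),("start_top",85)]:
        for r in spotter.look_for(q,n)[:2]:
            b=r["box"]; print(n,q,round(r["conf"],2),np.round(b),back(n,(b[0]+b[2]/2,b[1]+b[3]/2),zz).round())
E
```

```text
0.0 [ 127.48145319 -560.15138288  213.10260999] [-1.79896220e+02 -1.79321022e-03  1.28199972e+01] [ 1.25638786 -1.07227194  0.01407079]
top console 0.69 [267. 142. 147.  96.] [578. -80.  75.]
top wheel 0.61 [297. 190.  42.  47.] [519. -25.  81.]
top rib_tip 0.89 [296. 189.  45.  45.] [523. -24.  87.]
top pointer_tip 0.96 [268. 141. 142.  94.] [581. -74.  83.]
top pointer_tip 0.67 [205. 157.  40.  47.] [602. 196.  83.]
top start_top 0.57 [378. 182.  12.  16.] [ 576. -183.   85.]
scene console 0.86 [220. 179. 178. 168.] [ 634. -150.   75.]
scene wheel 0.58 [266. 189.  56.  31.] [533. -31.  81.]
scene wheel 0.41 [345. 152.  52.  38.] [616. 154.  81.]
scene rib_tip 0.19 [322. 141.  24.  38.] [528. 145.  87.]
scene pointer_tip 0.62 [219. 178. 179. 168.] [ 636. -155.   83.]
scene start_top 0.55 [260. 249.  19.  15.] [ 574. -176.   85.]
```

View pics/top0.png

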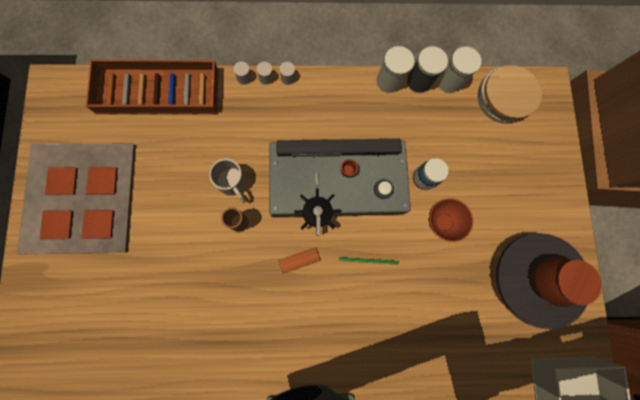

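View pics/scene0.png

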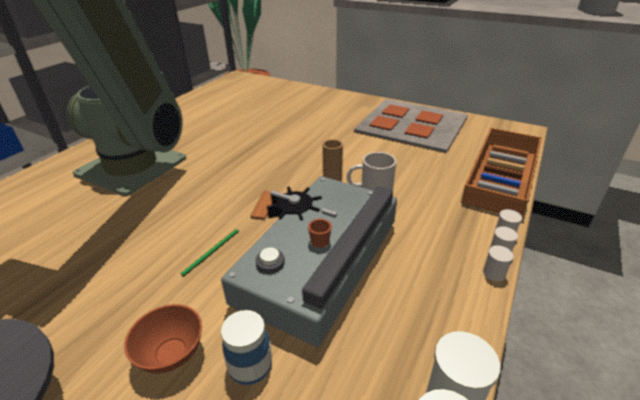

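The rib points to the robot (top image, about (318,235), hub (317,211)), and the pointer is at (317,180), so it is about 4 clicks short. I'll refine the console pose next.

```bash
python3 - <<'E'
from h import *
save("top","top1.png",(262,132,158,118),5)
for q in ["start_top","wheel","console"]:
    for r in spotter.trace(q,"top")[:1]:
        v,u=np.nonzero(r["region"]); print(q,r["conf"],u.mean(),v.mean(),cv2.minAreaRect(np.c_[u,v].astype(np.float32)))
print(env.state()["qpos"])
E
```

```text
start_top 0.45 383.6466165413534 188.0 ((384.0, 188.0), (12.0, 12.0), 90.0)
wheel 0.71 317.37960954446856 211.90238611713667 ((317.2810363769531, 211.6022186279297), (41.20112609863281, 42.53019714355469), 64.98310852050781)
console 0.58 337.10523892827547 179.4174569560814 ((338.8462829589844, 186.08407592773438), (95.39698028564453, 142.11614990234375), 89.40933990478516)
[-7.83234576e+01  1.83108686e+01  8.96367954e+01  3.64657147e-04
  7.20443070e+01 -1.14514998e+00]
```

View pics/top1.png

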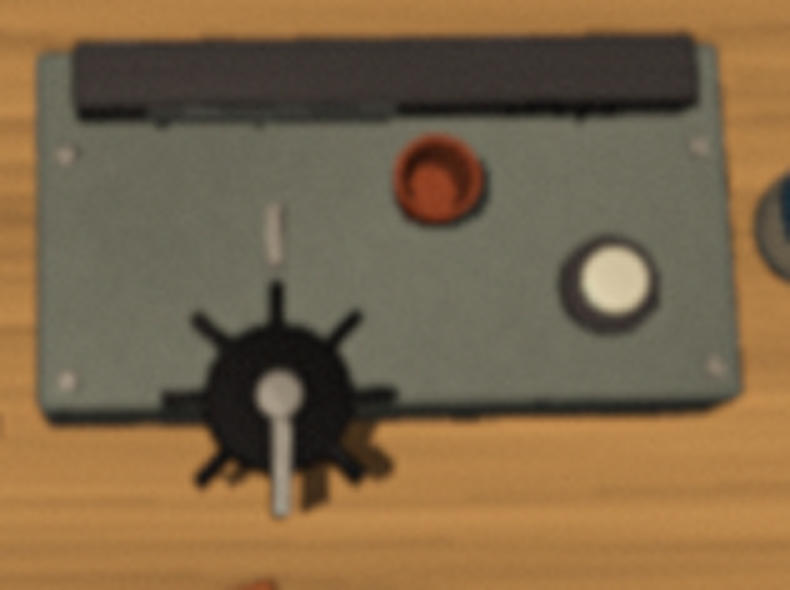

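```bash
cat > fit.py <<'E'
from h import *
from scipy.optimize import least_squares
C=np.array([[-29,55,81],[-85,111,81],[-85,-1,81],[-85-39.6,55+39.6,81],[-85-39.6,55-39.6,81],[-141,55,84],[-23,55,83],[7,55,83],[-90,170,75],[-90,-170,75],[90,-170,75],[90,170,75]],float)
U=np.array([[276,284],[163,400],[396,395],[203,482],[358,478],[282,517],[275,263],[275,205],[43,412],[741,397],[719,44],[39,53]],float)
U=(U+.5)/5-.5+[262,132]
def W(p,C):
    c,s=np.cos(p[2]),np.sin(p[2]); C=np.atleast_2d(np.asarray(C,float)); return np.c_[p[0]+c*C[:,0]-s*C[:,1],p[1]+s*C[:,0]+c*C[:,1],C[:,2]]
r=least_squares(lambda p:(proj("top",W(p,C))-U).ravel(),[590,-80,0],x_scale=[1,1,.01],loss="soft_l1")
p=r.x
if __name__=="__main__":
    print(p[:2],np.degrees(p[2])); print((proj("top",W(p,C))-U).round(1).tolist())
    ub=(np.array([614,280])+.5)/5-.5+[262,132]
    for z in (85,90,95): print("button",z,back("top",ub,z), W(p,[-35,-105,z]))
    print("axis",W(p,[-85,55,81]),"front",W(p,[-141,55,66]))
    for n in("wheel gapR",): 
        for a in (157.5,202.5,180): print(a,W(p,[-85+50*np.cos(np.radians(a)),55+50*np.sin(np.radians(a)),66]))
    K,R,t=cam("top"); print("campos",-R.T@t)
    print("scene btn",[proj("scene",W(p,[-35,-105,z])).round(1).tolist() for z in (80,85,90,95,100)], "axis",proj("scene",W(p,[-85,55,87])))
E
python3 fit.py
python3 - <<'E'
from h import *
save("scene","scene1.png",(225,175,160,120),5)
for q in ["rib_tool","stylus","test_cup"]:
    for r in spotter.look_for(q,"top")[:1]:
        b=r["box"]; print(q,r["conf"],back("top",b[:2],8),back("top",(b[0]+b[2],b[1]+b[3]),8))
E
```

```text
[611.13525184 -77.18295173] 0.4377701254965595
[[0.1, -0.6], [-0.4, -0.2], [0.3, -0.1], [-1.1, 0.1], [1.6, 0.1], [0.2, -0.4], [0.2, 0.9], [-0.1, 0.3], [-1.3, 0.3], [1.2, 0.6], [0.3, -0.5], [-0.8, -0.7]]
button 85 [ 579.74896313 -184.24022248   85.        ] [[ 576.93852129 -182.44730286   85.        ]]
button 90 [ 578.7324434 -183.0248227   90.       ] [[ 576.93852129 -182.44730286   90.        ]]
button 95 [ 577.71592367 -181.80942292   95.        ] [[ 576.93852129 -182.44730286   95.        ]]
axis [[525.71750781 -22.83399584  81.        ]] front [[469.71914238 -23.26186136  66.        ]]
157.5 [[479.37868574  -4.05332576  66.        ]]
202.5 [[479.67107332 -42.32055199  66.        ]]
180 [[475.71896725 -23.21601863  66.        ]]
campos [404.40186481  25.4131849  947.48743331]
scene btn [[[268.8, 261.5]], [[268.5, 259.3]], [[268.2, 257.1]], [[268.0, 254.9]], [[267.7, 252.6]]] axis [[293.41332232 198.78131864]]
rib_tool 0.88 [437.46416513  74.39716116   8.        ] [380.05482988 -28.01204276   8.        ]
stylus 0.76 [420.93964888 -79.68009777   8.        ] [ 389.30748551 -231.16640882    8.        ]
test_cup 0.74 [670.4422091 -95.064926    8.       ] [ 626.15794836 -146.49732348    8.        ]
```

View pics/scene1.png

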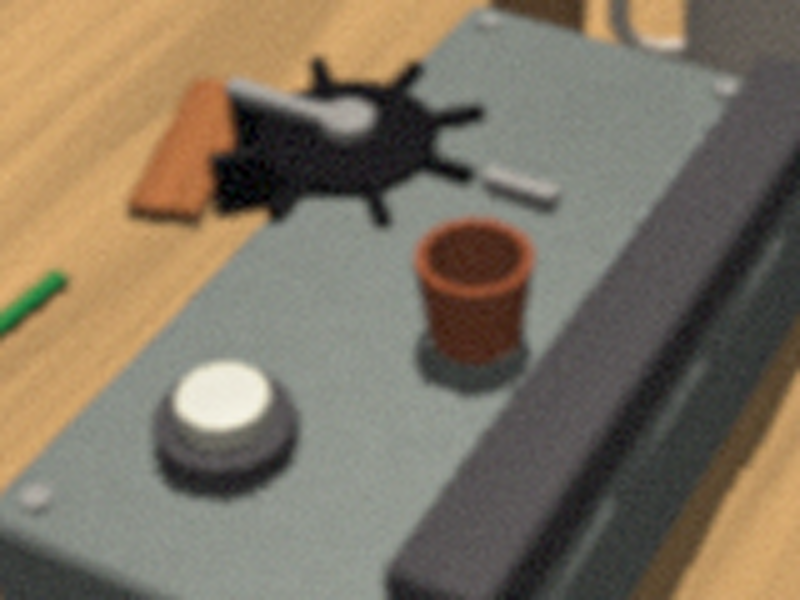

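Button top is at about z 97, (577,-182.5), and the wheel is 4 clicks short. Moving in above the wheel front with the fingers shut.

```bash
python3 -m jog '0 0 -0.5 1.1 2 -0.2 0; 0 0 -1 2.2 4 -0.4 0; 0 0 -1.5 3.3 6 -0.6 0; 0 0 -2 4.4 8 -0.8 0; 0 0 -2.56 5.5 10 -1 0' 10
python3 -m jog '0 0 0 1.1 2 0 0; 0 0 0 2.2 4 0 0; 0 0 0 3.3 6 0 0; 0 0 0 4.4 8 0 0; 0 0 0 5.5 10 0 0'
```

```text
time_s: 1.62
ee_pos: [265.8, -309.2, 189.0]
ee_rot: [180.0, -0.0, -0.1]
force: [0.5, -0.1, 0.5]
gripper_width: 43.7
time_s: 2.25
ee_pos: [403.4, -58.9, 189.4]
ee_rot: [180.0, -0.1, 0.0]
force: [-0.0, -1.1, -0.6]
gripper_width: 0.6
```

```bash
python3 -m jog '0 0 0 0.6 2.3 0 0; 0 0 0 1 2.3 -2 0; 0 0 0 1 2.3 -4 0; 0 0 0 1 2.3 -5.3 0; 0 0 0 1 2.3 -5.3 0'
python3 -m jog '0 0 0 0.5 0 0 0; 0 0 0 1 0 0 0; 0 0 0 1.3 0 0 0; 0 0 0 1.5 0 0 0; 0 0 0 1.5 0 0 0'
python3 - <<'E'
from h import *
save("scene","scene2.png",(225,135,160,120),5)
E
```

```text
time_s: 2.88
ee_pos: [425.8, -3.0, 54.8]
ee_rot: [-180.0, 0.3, 0.0]
force: [-0.1, -0.5, 1.1]
gripper_width: 0.7
time_s: 3.5
ee_pos: [465.4, -3.2, 56.6]
ee_rot: [180.0, -0.0, 0.0]
force: [-0.3, 0.1, 0.1]
gripper_width: 0.3
```

View pics/scene2.png

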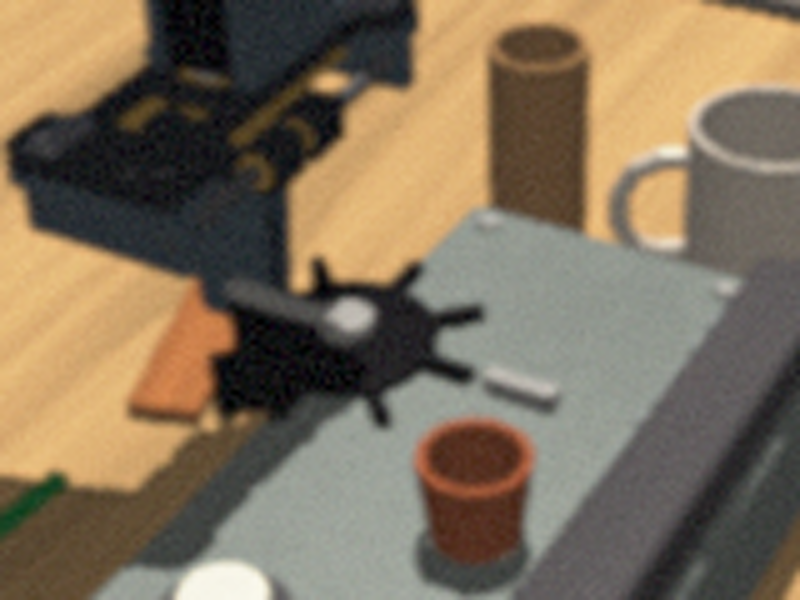

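The finger stands left of the rib lug (rib at crop (270,300)), clear of the tube and cup. Pushing to the right now.

```bash
python3 -m jog '0 0 0 0.1 -0.15 0 0; 0 0 0 0.1 -0.3 0 0; 0 0 0 0.1 -0.4 0 0; 0 0 0 0.1 -0.5 0 0'
python3 -m jog '0 0 0 0 -0.1 0 0; 0 0 0 0 -0.2 0 0; 0 0 0 0 -0.3 0 0; 0 0 0 0 -0.4 0 0;0 0 0 0 -0.4 0 0'
python3 - <<'E'
from h import *
save("scene","scene3.png",(225,135,160,120),5)
E
```

```text
time_s: 4.05
ee_pos: [467.4, -15.8, 56.4]
ee_rot: [180.0, 0.0, 0.0]
force: [-1.5, 3.1, 0.1]
gripper_width: 0.3
time_s: 4.68
ee_pos: [467.6, -26.4, 56.5]
ee_rot: [179.9, -0.0, 0.0]
force: [0.1, -1.8, 0.2]
gripper_width: 0.4
```

View pics/scene3.png

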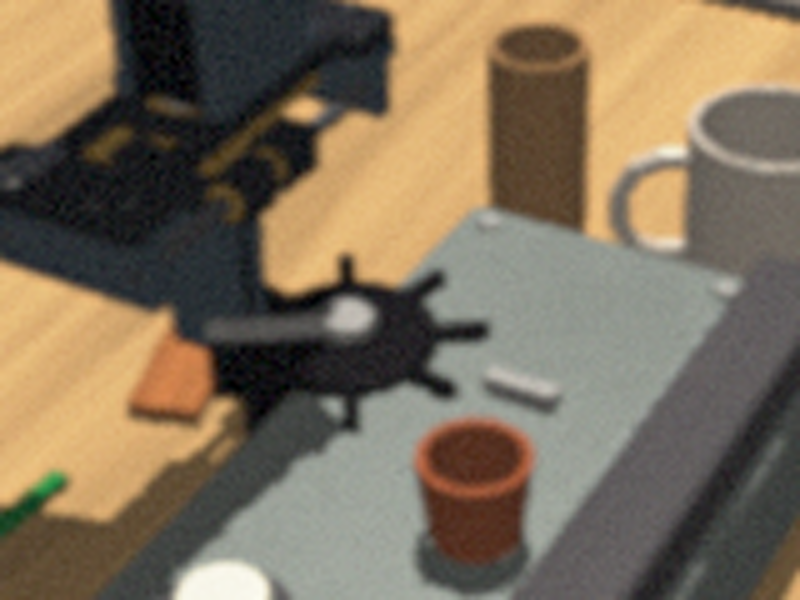

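It passed halfway, and the next lug rests on the finger as predicted. Withdrawing lets the detent finish the click.

```bash
cat > ang.py <<'E'
from fit import *
def ang(n):
    im=grab_frame(n).mean(2).astype(np.float32); a=np.arange(-180,180,1.); o=[]
    for d in a:
        r=np.linspace(18,33,16); q=proj(n,W(p,np.c_[-85+r*np.cos(np.radians(d)),55+r*np.sin(np.radians(d)),np.full(16,87.)])).astype(np.float32)
        o.append(cv2.remap(im,q[:,:1].copy(),q[:,1:].copy(),cv2.INTER_LINEAR).mean())
    o=np.array(o); i=o.argmax(); w=[(i+k)%360 for k in range(-15,16)]; wt=np.clip(o[w]-np.median(o)-.3*(o[i]-np.median(o)),0,None)
    print(n,"rib deg %.1f"%(a[i]+(wt*np.arange(-15,16)).sum()/wt.sum()),"peak",o[i].round(),"median",np.median(o).round())
for n in("scene","top"): ang(n)
E
python3 -m jog '0 0 0 -0.4 0 0 0; 0 0 0 -0.9 0 0 0; 0 0 0 -1.5 0.4 0 0; 0 0 0 -1.5 0.93 0 0; 0 0 0 -1.5 0.93 0 0'; python3 ang.py
```

```text
time_s: 5.35
ee_pos: [430.4, -1.3, 56.7]
ee_rot: [-180.0, -0.1, 0.1]
force: [-0.1, -1.2, -0.0]
gripper_width: 0.8
scene rib deg -132.6 peak 105.0 median 42.0
top rib deg -136.0 peak 80.0 median 26.0
```

One click done (-135°). On to the second.

```bash
python3 -m jog '0 0 0 0.6 0 0 0; 0 0 0 1.2 0 0 0; 0 0 0 1.5 -0.1 0 0; 0 0 0 1.5 -0.3 0 0; 0 0 0 1.5 -0.45 0 0'
python3 -m jog '0 0 0 0 -0.12 0 0; 0 0 0 0 -0.25 0 0; 0 0 0 0 -0.37 0 0; 0 0 0 0 -0.5 0 0;0 0 0 0 -0.55 0 0'
python3 -m jog '0 0 0 -0.4 0 0 0; 0 0 0 -0.9 0 0 0; 0 0 0 -1.5 0.4 0 0; 0 0 0 -1.5 1 0 0; 0 0 0 -1.5 1 0 0'; python3 ang.py
```

```text
time_s: 6.08
ee_pos: [468.4, -13.4, 56.6]
ee_rot: [-179.9, -0.1, -0.0]
force: [2.0, 5.1, -0.6]
gripper_width: 0.4
time_s: 6.7
ee_pos: [467.2, -28.2, 56.4]
ee_rot: [179.9, 0.0, 0.0]
force: [0.0, -2.1, -0.6]
gripper_width: 0.4
time_s: 7.32
ee_pos: [430.3, -1.2, 56.7]
ee_rot: [-180.0, -0.1, 0.1]
force: [1.3, -0.2, 0.0]
gripper_width: 0.5
scene rib deg -88.3 peak 176.0 median 38.0
top rib deg -87.8 peak 143.0 median 27.0
```

```bash
python3 -m jog '0 0 0 0.6 0 0 0; 0 0 0 1.2 0 0 0; 0 0 0 1.5 -0.1 0 0; 0 0 0 1.5 -0.3 0 0; 0 0 0 1.5 -0.45 0 0'
python3 -m jog '0 0 0 0 -0.12 0 0; 0 0 0 0 -0.25 0 0; 0 0 0 0 -0.37 0 0; 0 0 0 0 -0.5 0 0;0 0 0 0 -0.55 0 0'
python3 -m jog '0 0 0 -0.4 0 0 0; 0 0 0 -0.9 0 0 0; 0 0 0 -1.5 0.4 0 0; 0 0 0 -1.5 1 0 0; 0 0 0 -1.5 1 0 0'; python3 ang.py
```

```text
time_s: 8.05
ee_pos: [468.4, -13.4, 56.6]
ee_rot: [-179.9, -0.1, -0.0]
force: [1.4, 4.7, -0.1]
gripper_width: 0.5
time_s: 8.68
ee_pos: [467.2, -28.2, 56.4]
ee_rot: [179.9, 0.0, 0.0]
force: [-0.2, -2.4, -0.3]
gripper_width: 0.3
time_s: 9.3
ee_pos: [430.3, -1.2, 56.7]
ee_rot: [-180.0, -0.1, 0.1]
force: [0.5, 0.4, 0.1]
gripper_width: 0.6
scene rib deg -41.8 peak 182.0 median 39.0
top rib deg -42.4 peak 145.0 median 27.0
```

One more click.

```bash
python3 -m jog '0 0 0 0.6 0 0 0; 0 0 0 1.2 0 0 0; 0 0 0 1.5 -0.1 0 0; 0 0 0 1.5 -0.3 0 0; 0 0 0 1.5 -0.45 0 0'
python3 -m jog '0 0 0 0 -0.12 0 0; 0 0 0 0 -0.25 0 0; 0 0 0 0 -0.37 0 0; 0 0 0 0 -0.5 0 0;0 0 0 0 -0.55 0 0'
python3 -m jog '0 0 0 -0.4 0 0 0; 0 0 0 -0.9 0 0 0; 0 0 0 -1.5 0 0 0; 0 0 0 -1.7 0 0 0; 0 0 0 -1.7 0 0 0'; python3 ang.py
python3 -c "
from h import *
save('top','top2.png',(262,132,158,118),5)"
```

```text
time_s: 10.02
ee_pos: [468.4, -13.4, 56.5]
ee_rot: [-179.9, -0.1, -0.0]
force: [1.7, 4.9, -0.4]
gripper_width: 1.0
time_s: 10.65
ee_pos: [467.2, -28.2, 56.3]
ee_rot: [179.9, 0.1, 0.0]
force: [-0.5, -2.4, -0.5]
gripper_width: 0.4
time_s: 11.28
ee_pos: [424.7, -27.3, 56.6]
ee_rot: [180.0, -0.0, 0.0]
force: [0.8, -0.4, -0.5]
gripper_width: 0.8
scene rib deg 4.0 peak 174.0 median 41.0
top rib deg 2.4 peak 150.0 median 26.0
```

View pics/top2.png

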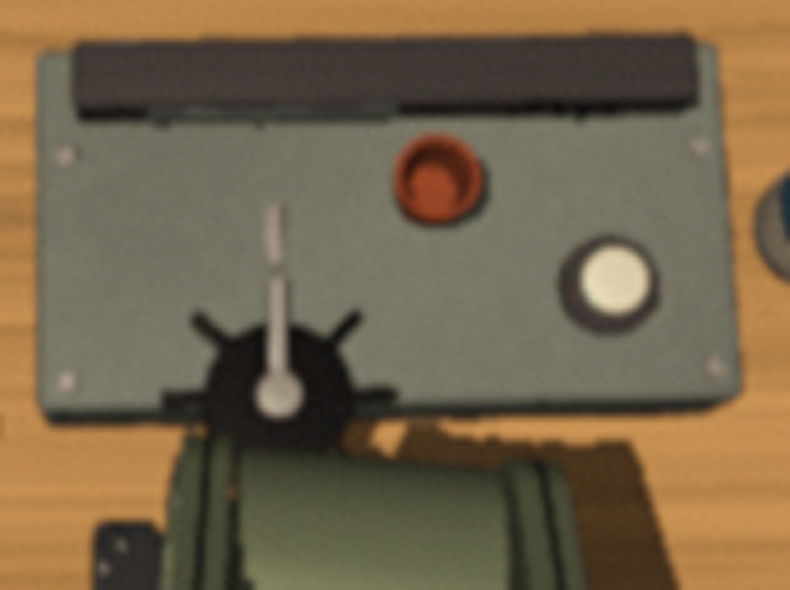

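The rib (crop x≈277, 280–390) is in line with the pointer (274, 205–263). Next I lift, go over the button and press it.

```bash
python3 -m jog '0 0 0 0 0 2 0; 0 0 0 0 0 3.8 0; 0 0 0 1.5 -1.5 3.8 0; 0 0 0 3 -3 3.8 0; 0 0 0 4.6 -4.6 3.8 0'
python3 -m jog '0 0 0 1.5 -1.6 0 0; 0 0 0 1.5 -1.6 -0.5 0; 0 0 0 1.5 -1.6 -1 0; 0 0 0 1.5 -1.6 -1.6 0; 0 0 0 1.5 -1.6 -1.6 0'
```

```text
time_s: 12.05
ee_pos: [541.6, -143.5, 151.7]
ee_rot: [180.0, -0.0, 0.0]
force: [0.2, 0.5, -0.8]
gripper_width: 0.3
time_s: 12.68
ee_pos: [576.0, -181.2, 109.9]
ee_rot: [-179.9, 0.2, 0.1]
force: [0.1, -0.1, -0.8]
gripper_width: 0.9
```

```bash
python3 -m jog '0 0 0 0 0 -0.2 0; 0 0 0 0 0 -0.4 0; 0 0 0 0 0 -0.5 0;0 0 0 0 0 -0.5 0'
python3 -m jog '0 0 0 0 0 -0.08 0; 0 0 0 0 0 -0.08 0'
python3 -m jog '0 0 0 0 0 -0.08 0; 0 0 0 0 0 -0.08 0'
```

```text
time_s: 13.18
ee_pos: [577.5, -182.4, 98.9]
ee_rot: [180.0, 0.0, 0.0]
force: [-0.5, 0.4, 0.5]
gripper_width: 0.8
time_s: 13.42
ee_pos: [577.9, -182.6, 97.2]
ee_rot: [180.0, -0.0, 0.0]
force: [-0.0, 0.6, 1.2]
gripper_width: 0.3
time_s: 13.68
ee_pos: [577.8, -182.5, 95.2]
ee_rot: [180.0, -0.0, 0.0]
force: [0.1, 0.2, 2.6]
gripper_width: 1.0
```

```bash
python3 -m jog '0 0 0 0 0 -0.08 0; 0 0 0 0 0 -0.08 0'
python3 -m jog '0 0 0 0 0 -0.06 0; 0 0 0 0 0 -0.06 0'
python3 -m jog '0 0 0 0 0 -0.06 0; 0 0 0 0 0 -0.06 0'
```

```text
time_s: 13.92
ee_pos: [577.9, -182.5, 93.2]
ee_rot: [180.0, -0.0, 0.0]
force: [-0.3, 0.1, 3.1]
gripper_width: 0.5
time_s: 14.18
ee_pos: [577.9, -182.5, 91.7]
ee_rot: [180.0, -0.0, 0.0]
force: [0.2, -0.6, 3.7]
gripper_width: 0.6
time_s: 14.42
ee_pos: [577.9, -182.5, 91.2]
ee_rot: [180.0, -0.1, 0.0]
force: [-0.7, -0.0, 10.2]
gripper_width: 0.6
```

The button has bottomed out: force jumps to 10 N after about 6 mm of travel. I'll give it a slight extra push to be sure, then release and back off.

```bash
python3 -m jog '0 0 0 0 0 -0.04 0; 0 0 0 0 0 -0.04 0; 0 0 0 0 0 -0.04 0'
python3 -m jog '0 0 0 0 0 0.3 0; 0 0 0 0 0 0.6 0; 0 0 0 0 0 1.5 0; 0 0 0 0 0 3 0; 0 0 0 0 0 3 0'
python3 -m jog '0 0 0 -2 0 0 0; 0 0 0 -4 0 0 0; 0 0 0 -6 -1 0 0; 0 0 0 -7 -2 0 0; 0 0 0 -7 -2 0 0'
python3 ang.py
python3 -c "
from h import *
save('scene','scene4.png',(225,175,160,120),5)
save('top','top3.png')
print(env.state()['force'],env.state()['time_s'])"
```

```text
time_s: 14.8
ee_pos: [577.9, -182.6, 91.1]
ee_rot: [180.0, -0.1, 0.0]
force: [-2.3, 1.5, 15.4]
gripper_width: 0.3
time_s: 15.42
ee_pos: [578.9, -182.8, 166.4]
ee_rot: [179.9, -0.3, 0.0]
force: [0.1, -0.9, -0.1]
gripper_width: 0.4
time_s: 16.05
ee_pos: [400.3, -232.7, 163.0]
ee_rot: [-179.9, 0.1, -0.2]
force: [-0.0, 0.8, 0.2]
gripper_width: 0.3
scene rib deg 3.9 peak 165.0 median 40.0
top rib deg 2.5 peak 153.0 median 26.0
[0.43549506 0.34641909 0.51798105] 16.25
```

View pics/scene4.png

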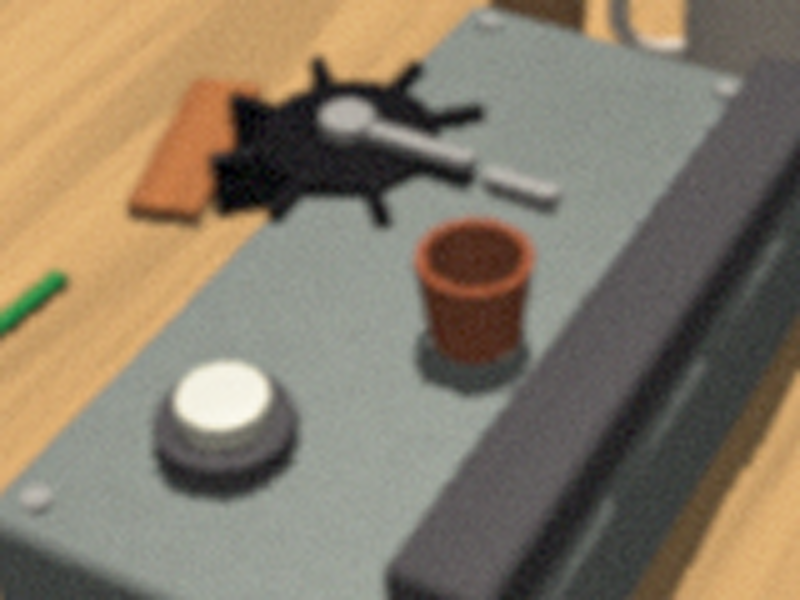

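View pics/top3.png

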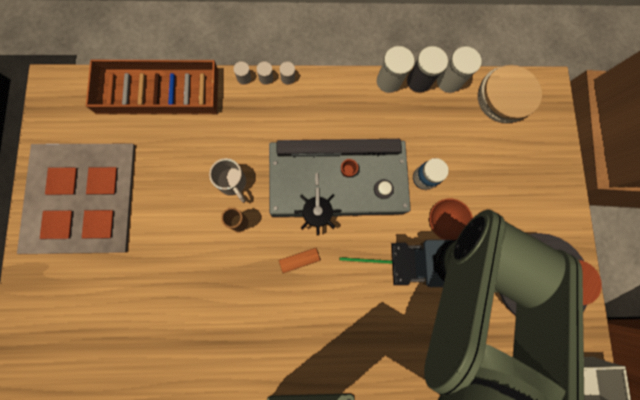

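The rib (crop (370,125)–(470,160)) lines up with the pointer (485,175)–(555,200). The button is back up, everything else is where it was, and the arm is clear.

```bash
python3 -c "
from workcell import env
print(env.job_done(), env.state()['time_s'])"
```

```text
the job is handed in; nothing more can be done
the job is handed in; nothing more can be done
```

The wheel is set to the pointer, the start button has been pressed, and I handed the job in at about 16 s.

- **Wheel:** it started 4 clicks short. I flicked it anticlockwise one click at a time with the shut fingertips, with at most about 5 N showing at the readings. I checked the angle with both cameras after each click.
- **Button:** only then did I press it fully down. It stopped after about 6 mm of travel and read 15 N at the bottom. I then released it and backed the arm off.
- **Last checks:** in both pictures the rib is in line with the pointer. My angle estimate was off zero, at 2.5° (top camera) and 3.9° (scene camera). I put this down to calibration and fit error, because the clicks are 45° apart.
- **Rest of the scene:** the button was back up, and the cup, tools and other pottery I could see had not moved. In the last pictures the arm partly hid the bowl and the stylus. The measured force was about zero.

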